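# Open the square storage jar in the jar block

## Robot

A 6-joint arm with a two-finger parallel gripper is mounted at the origin on a cart in front of the work surface, level with it; the furniture and walls round the work are solid. World frame = base frame: x ahead of the robot, y to its left, z up, the work surface at z = 0. Lengths are in m, angles in rad, forces in N, time in s.
With the tool pointing down it reaches from about 0.375 to 0.9 m from the base axis. Payload 3.1 kg.
Tool frame: the origin (TCP) lies at the very end of the fingers, on their centre line; the grasp point (between the pads) lies 19 mm behind it; z points along the fingers, y is the direction in which the jaws open and shut (so a half turn about z gives the same grasp; the last joint's range is limited). The gripper opens to 85 mm and grips with 20 to 120 N. Pads are 22 mm wide; open, the fingers measure 114 mm over their backs; the gripper's body (76 mm by 85 mm) begins 54 mm behind the grasp point. The pads swing forward as they close: fully open they stand 13 mm farther back than shut.
Start: joints at [1.097, 0.527, 1.433, -0, 1.181, -0.178], TCP at [0.182, 0.598, 0.231] pointing down, gripper open.
Joint ranges: [-3.08, 3.08], [-0.75, 2.2], [0.22, 2.44], [-1.43, 4.57], [0, 2.65], [-2.85, 2.85]. Speed limits (rad/s): [2.79, 2.79, 3.14, 3.14, 3.14, 3.14].

## Interface

Orientations are given as a rotation vector (axis times angle).
In Python, from cell import movep, line_to, movej, gripper_to, wait, solve_ik, observe, get_image, PlanningError, job_done gives the robot as it stands. The module is installed in compiled form; this text tells all that it offers. Calls block until the motion is done:
- movep(position, orientation): joint-space move of the TCP to a pose.
- line_to(position, frame=None, velocity=0.15): straight line of the TCP; frame=None keeps the orientation; velocity is the mean speed in m/s.
- movej(angles): joint-space move.
- gripper_to(opening, grip_force=None): finger opening in m; grip_force is the grip in N (None keeps the last); returns when the fingers have stopped.
- wait(seconds).
- solve_ik(position, orientation): joint angles nearest the present ones, or None.
- observe(): the state.
- get_image(name): name is "side" or "top"; returns a dict with "pixels" (480x640x3 uint8, red, green, blue), "intrinsics" (3x3 intrinsics, pixels), "D" ([k1, k2, p1, p2, k3] as OpenCV has them; the pictures are not rectified), "view" (4x4, takes a point from world to camera coordinates). Camera axes: x right, y down, z forward; pixel columns grow to the right and rows downward; lengths in m; the calibration is good to about 2 mm. A picture is of the moment at which its call begins. There is no depth.
A pose or a line that the arm cannot do raises PlanningError and nothing moves.
- job_done(): hands the job in, once; it reports no verdict.
The state is a dict: "clock": time; "joints": joint angles; "qvel": joint speeds; "tau": joint torques, N m; "ee_pos": TCP position; "tcp_rot": TCP orientation; "contact_force": force on the tool from outside, world axes, zero at the start; "ft_torque": the same for the moment, N m; "grip_width": finger opening in m.
Only numpy, scipy, OpenCV 4.12 (cv2) and the standard library are available. Lean on these libraries where they do the work, as an engineer would, in place of code of your own. Each camera call takes 0.05 s, during which the arm holds its last target. There are 200 camera calls.

## Task

Take the square jar with the wide screw lid out of the crate and stand it fully down in the square recess of the wooden jar block, still closed. With the block bracing the jar, unscrew the lid anticlockwise until its threads let go, lift it straight off and finish while holding it in the gripper, level and a centimetre or a few above the open mouth, with the jar still fully seated. Leave the tin and the spice jar in the crate and do not disturb the tumbler or the mug.

Things in the scene. Friction and masses are not known exactly. Their poses are not given: they have to be found in the camera images.
- jar: closed square jar of white stoneware, about 0.3 kg, upright in the crate. Origin: centre of its underside, z up. Body 62 x 62 mm (flat sides face its x and y, corners rounded 8 mm) up to z = 78 mm, round shoulder to 84 mm, then a 44 mm neck to the rim. With the lid on, 113 mm high; jar and lid can be lifted together by the lid.
- jar_lid: round steel lid on the jar, a loose part, 60 g, 62 mm diameter, 21 mm high, knurled upright skirt. Origin: centre of the skirt's lower edge, z up; closed, it is 92 mm above the jar's underside. Below it are 8 mm of neck, then the shoulder and the wider square corners: fingers turning the lid must stay above 84 mm from the underside. Once free it lifts straight off.
- lid_top (a point): centre of the lid's top, 21 mm above its lower edge. The closed lid's yaw minus the jar's is about -10 degrees (within 5). Turned anticlockwise seen from above (50 to 60 degrees) it comes free once that difference passes +44 degrees, pops up 2 mm, and stays free to about +75 degrees, where it meets the next tabs. Clockwise it meets a stop.
- jar_rim (a point): centre of the jar's mouth at the rim, 108 mm above the jar's underside. Three tabs on the neck lock the lid. A sprung rubber ring in the mouth presses the lid up against the tabs with about 12 N, so it is tight to turn (up to about 0.6 N m). The lid's skirt is clear of the rim after rising 16 mm.
- jar_block: wooden block 130 x 130 x 34 mm fixed on the worktop, in its middle a square recess 66 x 66 mm, 22 mm deep, mouth chamfered 3 mm, sides along the block's x and y. The jar fits in any of four quarter turns, 2 mm play each side (it can turn about 5 degrees either way). Origin: centre of the underside, z up.
- recess_floor (a point): centre of the floor of the recess, 12 mm above the worktop; the jar's underside rests here. A wall cabinet hangs about 0.46 m above the worktop from x = 0.57 m on: a wide swing of the wrist would hit it, so travel between crate and block on the near side
- crate: open wooden crate, fixed, outside 190 x 310 x 50 mm, walls and floor 8 mm. Origin: centre of its underside; long side along y. Jar, spice jar and tin stand in a row along y in its farther half (x about +30 mm, 95 mm apart, any order); lemon, garlic and mandarin, under 65 mm high, lie in the nearer half. Lift the jar over 110 mm to pass the spice jar.
- spice_jar: round spice jar in the crate, 45 mm diameter, 106 mm high, origin at its underside
- tin: food tin in the crate, 57 mm diameter, 72 mm high, origin at its underside
- tumbler: drinking glass on the worktop at the right, 80 mm diameter, 91 mm high, origin at its underside
- mug: small mug on the worktop at the back, 65 x 94 x 52 mm, origin at its underside
There are look-alikes about, which are no part of the job. Leave any turquoise look-alike of the jar alone.

How it is judged:
On the way, in this order (a step that is already met when the one before it is completed fails the run):
1. the jar stands fully down in the recess of the block with its lid still on and locked (z of jar in the frame of recess_floor below 0.004 m and horizontal distance between jar and recess_floor below 0.006 m and angle between jar's own z axis and vertical below 0.08 rad and distance between jar_lid and jar_rim below 0.02 m and z of jar_lid in the frame of jar_rim below -0.0148 m), for 0.2 s.
2. the lid is off, clear above the mouth, with the jar still in the recess (z of jar_lid in the frame of jar_rim above 0.003 m and horizontal distance between jar_lid and jar_rim below 0.03 m and z of jar in the frame of recess_floor below 0.006 m), for 0.2 s.
At the end, for the whole second after the job is handed in: the jar stands upright (within 5 degrees), underside within 4 mm of the recess floor and within 6 mm of its centre; the gripper holds the lid still (grip over 2 N), level within 11 degrees, not touching the jar, its skirt's lower edge 3 to 70 mm above the rim and within 25 mm of the mouth's axis (z of jar in the frame of recess_floor below 0.004 m and horizontal distance between jar and recess_floor below 0.006 m and angle between jar's own z axis and vertical below 0.08 rad and z of jar_lid in the frame of jar_rim between 0.003 and 0.07 m and horizontal distance between jar_lid and jar_rim below 0.025 m and angle between jar_lid's own z axis and vertical below 0.2 rad and contact force between the fingers and jar_lid above 2 N and contact force between jar_lid and jar below 0.3 N and linear speed of each of jar_lid, jar below 0.03 m/s); the arm keeps its last pose, push and grip.
It fails at once if the lid comes off while the jar is not in the recess (distance between jar_lid and jar_rim above 0.025 m and (z of jar in the frame of recess_floor above 0.012 m or horizontal distance between jar and recess_floor above 0.01 m)).
It fails at once if the tin or the spice jar is taken from its place or upset (distance of any of tin, spice_jar from where it was at the start of the episode above 0.05 m or angle between any of tin, spice_jar's own z axis and vertical above 0.6 rad).
It fails at once if the tumbler or the mug is disturbed (distance of any of tumbler, mug from where it was at the start of the episode above 0.03 m or angle between any of tumbler, mug's own z axis and vertical above 0.4 rad).
It also fails if it takes over 58 s, if anything falls off the work surface, if the arm or the gripper's body presses on something with over 40 N, if the wrist force passes 120 N, or if a joint passes its speed limit or range.

## Working session

There is one attempt and no reset: what is moved stays moved. The work goes in short steps, each a Python script; the robot and the scene stay as the last script left them, time stands still between calls to the robot, and variables do not carry over. Pictures are saved under pics/ and viewed, about 8 in all and at most 12, crops included, and the job is handed in when it is done.

```bash
mkdir -p pics; cat > h.py <<'E'
import numpy as np, cv2
from cell import *
def snap(name,fn=None):
    im=get_image(name)
    if fn: cv2.imwrite('pics/'+fn,im['pixels'][:,:,::-1])
    np.savez('pics/'+name+'.npz',**{k:np.array(im[k]) for k in('pixels','intrinsics','D','view')})
    return im
def load(name): return dict(np.load('pics/'+name+'.npz'))
def topix(im,P):
    V=np.array(im['view'],float)
    p,_=cv2.projectPoints(np.array(P,float).reshape(-1,1,3),cv2.Rodrigues(V[:3,:3])[0],V[:3,3],np.array(im['intrinsics'],float),np.array(im['D'],float))
    return p[:,0]
def toplane(im,uv,z):
    V=np.array(im['view'],float);R=V[:3,:3];c=-R.T@V[:3,3]
    n=cv2.undistortPoints(np.array(uv,float).reshape(-1,1,2),np.array(im['intrinsics'],float),np.array(im['D'],float))[:,0]
    d=np.c_[n,np.ones(len(n))]@R
    return c+d*((z-c[2])/d[:,2])[:,None]
E
python3 - <<'E'
from h import *
for n in('top','side'):
    im=snap(n,n+'0.png');V=np.array(im['view']);print(n,-V[:3,:3].T@V[:3,3],V[:3,:3].round(2).tolist())
o=observe();print(o)
E
```

```text
top [ 0.37795496 -0.03943205  1.54796218] [[-0.01, -1.0, -0.01], [-0.99, 0.01, -0.12], [0.12, 0.01, -0.99]]
side [-0.47233413 -0.13112852  1.11801826] [[0.11, -0.99, 0.02], [-0.7, -0.09, -0.71], [0.7, 0.07, -0.71]]
{'clock': 0.1, 'joints': array([ 1.09649037e+00,  5.28390320e-01,  1.43379286e+00, -1.66034277e-05,
        1.18140562e+00, -1.78511334e-01]), 'qvel': array([ 0.00088885, -0.00231782, -0.00403423, -0.00062799,  0.00027638,
       -0.00062539]), 'tau': array([ 3.06574548e-04, -4.43304777e+01, -1.78586519e+01, -2.25912863e-04,
        3.87076550e-03, -3.24470682e-05]), 'ee_pos': array([0.18186613, 0.59726897, 0.23041501]), 'tcp_rot': array([-4.62838892e-01, -3.10667763e+00,  2.97712517e-03]), 'contact_force': array([0.5670553 , 0.46847167, 0.09012778]), 'ft_torque': array([ 0.02341996,  0.02671118, -0.00651442]), 'grip_width': 0.08538069396062732}
```

View pics/top0.png

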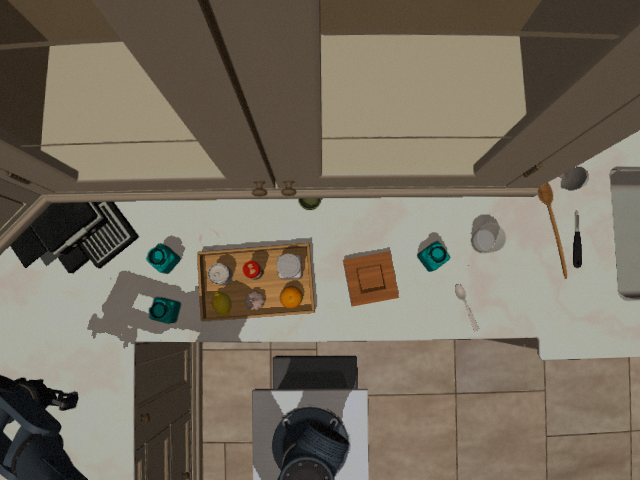

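View pics/side0.png

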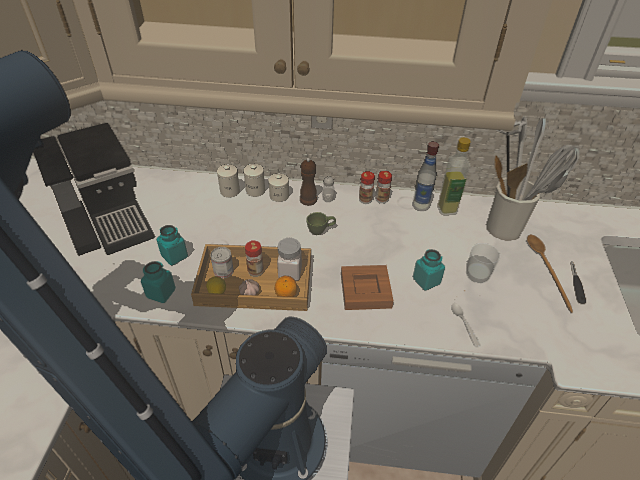

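The side view shows three turquoise jars outside the crate, at (172,245), (157,282) and (430,270). In the crate's farther half there is a low grey can (221,262), a red-capped jar (254,257), and a tall white jar with a wide grey lid (289,258). The last one fits the description. I'll confirm it with enlarged crops.

```bash
python3 - <<'E'
from h import *
t=load('top')['pixels'];s=load('side')['pixels']
a=cv2.resize(t[235:325,190:410],None,fx=3.6,fy=3.6,interpolation=cv2.INTER_CUBIC)
b=cv2.resize(s[225:315,185:405],None,fx=3.6,fy=3.6,interpolation=cv2.INTER_CUBIC)
cv2.imwrite('pics/crop1.png',np.vstack([a[:300],b[:300]])[:,:,::-1])
E
```

```text
(no output)
```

View pics/crop1.png

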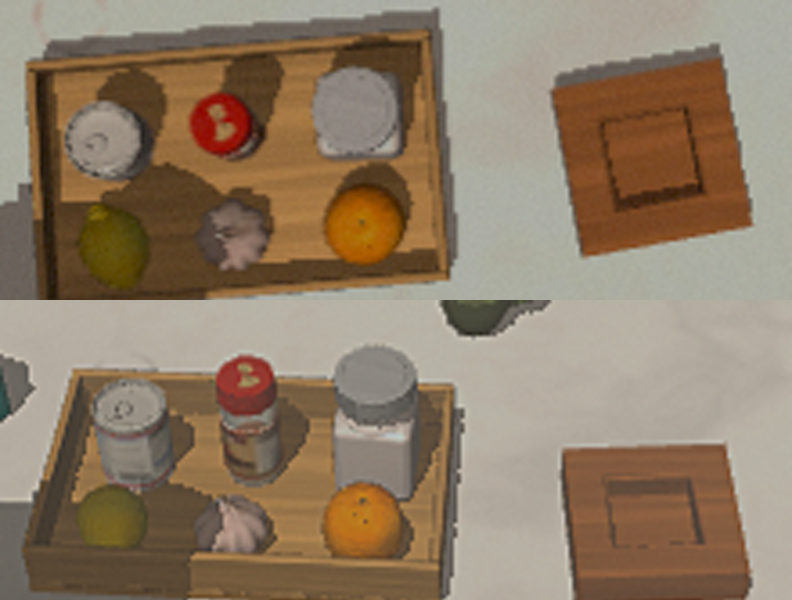

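The jar is the rightmost object in the crate's far row: white square body, wide grey lid, top crop about (355,110). Next I'll fit the block and jar poses to their silhouettes in both views.

```bash
cat > fit.py <<'E'
from h import *
from scipy.optimize import minimize
S=4
def hullmask(im,P,box):
    u0,v0,u1,v1=box
    p=(topix(im,P)+.5-[u0,v0])*S-.5
    m=np.zeros(((v1-v0)*S,(u1-u0)*S),np.uint8)
    cv2.fillConvexPoly(m,np.round(cv2.convexHull(p.astype(np.float32))*16).astype(np.int32),255,shift=4)
    return cv2.resize(m,None,fx=1/S,fy=1/S,interpolation=cv2.INTER_AREA)/255.
def pose(P,x,y,z,a):
    c,s=np.cos(a),np.sin(a);P=np.array(P);return np.c_[c*P[:,0]-s*P[:,1]+x,s*P[:,0]+c*P[:,1]+y,P[:,2]+z]
h=.065
block=[(a,b,c) for a in(-h,h) for b in(-h,h) for c in(0,.034)]
th=np.linspace(0,2*np.pi,48,endpoint=False)
lid=[(.031*np.cos(t),.031*np.sin(t),z) for t in th for z in(.092,.113)]
body=[(sx*.023+.008*np.cos(t),sy*.023+.008*np.sin(t),z) for sx in(-1,1) for sy in(-1,1) for t in th[::4] for z in(0,.078)]
def fit(cost,x0,st):
    best=None
    for k in range(3):
        x0=np.array(x0 if best is None else best.x)
        sim=np.vstack([x0]+[x0+np.eye(len(x0))[i]*st[i]/(k+1) for i in range(len(x0))])
        best=minimize(cost,x0,method='Nelder-Mead',options=dict(initial_simplex=sim,xatol=1e-5,fatol=1e-3,maxiter=300))
    return best
E
cat > f1.py <<'E'
from fit import *
T,Sd=load('top'),load('side')
hsv=lambda im:cv2.cvtColor(im['pixels'],cv2.COLOR_RGB2HSV).astype(float)
bt,bs=(338,242,406,312),(335,258,400,316)
def sat(im,b): return hsv(im)[b[1]:b[3],b[0]:b[2],1]/255
def soft(a,lo,hi): return np.clip((a-lo)/(hi-lo),0,1)
mt,ms=soft(sat(T,bt),.25,.4),soft(sat(Sd,bs),.25,.4)
def cost(q,w=(1,1)):
    P=pose(block,q[0],q[1],0,q[2])
    return w[0]*((hullmask(T,P,bt)-mt)**2).sum()+w[1]*((hullmask(Sd,P,bs)-ms)**2).sum()
x0=list(toplane(T,[(371,277)],.034)[0][:2])+[.17]
for w in((1,1),(1,0),(0,1)):
    r=fit(lambda q:cost(q,w),x0,(.01,.01,.15));print('block',w,r.x.round(4),round(r.fun,2))
# jar
jt,js=(272,248,306,281),(272,232,306,268)
mt2=1-soft(sat(T,jt),.15,.3);ms2=1-soft(sat(Sd,js),.15,.3)
cv2.imwrite('pics/masks.png',np.hstack([cv2.resize(m,(260,260),interpolation=0) for m in(mt,ms,mt2,ms2)])*255)
def cj(q,w=(1,1)):
    c=0
    for im,m,b,wi in((T,mt2,jt,w[0]),(Sd,ms2,js,w[1])):
        if wi:
            M=np.maximum(hullmask(im,pose(lid,q[0],q[1],.008,q[2]),b),hullmask(im,pose(body,q[0],q[1],.008,q[2]),b)); c+=((M-m)**2).sum()
    return c
x0=list(toplane(T,[(288.6,265.3)],.121)[0][:2])+[0.05]
for w in((1,1),(1,0),(0,1)):
    r=fit(lambda q:cj(q,w),x0,(.01,.01,.15));print('jar',w,r.x.round(4),round(r.fun,2))
print('tin/spice',toplane(T,[(218.6,273)],.08)[0],toplane(T,[(252,270)],.114)[0], 'mug, tumbler',toplane(T,[(310,202)],.05)[0],toplane(T,[(487,236)],.05)[0])
E
python3 f1.py
```

```text
block (1, 1) [ 0.4546 -0.1708  0.1672] 68.65
block (1, 0) [ 0.4543 -0.1706  0.1695] 12.28
block (0, 1) [ 0.4553 -0.1712  0.1608] 50.25
jar (1, 1) [0.4881 0.05   0.0523] 375.03
jar (1, 0) [ 0.4865  0.0501 -0.0082] 34.82
jar (0, 1) [ 0.5328  0.0557 -0.0546] 176.04
tin/spice [0.46961076 0.23812686 0.08      ] [0.47446976 0.14431674 0.114     ] mug, tumbler [ 0.66384034 -0.00654844  0.05      ] [ 0.56391222 -0.49144079  0.05      ][ WARN:0@2.635] global loadsave.cpp:1063 imwrite_ Unsupported depth image for selected encoder is fallbacked to CV_8U.
```

View pics/masks.png

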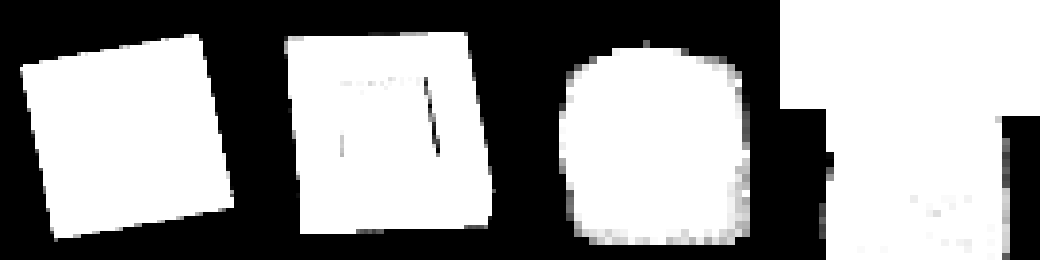

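```bash
cat >> h.py <<'E'
from scipy.spatial.transform import Rotation as Ro
def down(psi): return (Ro.from_euler('z',psi)*Ro.from_euler('x',np.pi)).as_rotvec()
E
python3 - <<'E'
from h import *
Sd=load('side');print('side lid',toplane(Sd,[(289.2,243.9)],.121)[0])
r=Ro.from_rotvec(observe()['tcp_rot']).as_matrix();print('jaw',r[:,1].round(2))
f=lambda q:None if q is None else np.round(q,2)
for d in range(-180,180,30):
    p=np.radians(d)
    print(d,f(solve_ik([.4875,.05,.2],down(p))),[(lambda q:None if q is None else (round(q[0],2),round(q[5],2)))(solve_ik([.4546,-.1708,.12],down(p+e))) for e in(.175,.8,1.4)])
E
```

```text
side lid [0.49184228 0.04904513 0.121     ]
jaw [ 0.29  0.96 -0.  ]
-180 [-0.13  0.39  1.8   0.    0.95 -1.7 ] [(np.float64(-0.59), np.float64(-2.34)), None, (np.float64(-0.59), np.float64(2.72))]
-150 [-0.13  0.39  1.8   0.    0.95 -2.22] [None, (np.float64(-0.59), np.float64(2.8)), (np.float64(-0.59), np.float64(2.2))]
-120 [-0.13  0.39  1.8  -0.    0.95 -2.74] [None, (np.float64(-0.59), np.float64(2.28)), (np.float64(-0.59), np.float64(1.68))]
-90 None [(np.float64(-0.59), np.float64(2.38)), (np.float64(-0.59), np.float64(1.75)), (np.float64(-0.59), np.float64(1.15))]
-60 [-0.13  0.39  1.8  -0.    0.95  2.49] [(np.float64(-0.59), np.float64(1.85)), (np.float64(-0.59), np.float64(1.23)), (np.float64(-0.59), np.float64(0.63))]
-30 [-0.13  0.39  1.8  -0.    0.95  1.97] [(np.float64(-0.59), np.float64(1.33)), (np.float64(-0.59), np.float64(0.7)), (np.float64(-0.59), np.float64(0.1))]
0 [-0.13  0.39  1.8  -0.    0.95  1.44] [(np.float64(-0.59), np.float64(0.81)), (np.float64(-0.59), np.float64(0.18)), (np.float64(-0.59), np.float64(-0.42))]
30 [-0.13  0.39  1.8  -0.    0.95  0.92] [(np.float64(-0.59), np.float64(0.28)), (np.float64(-0.59), np.float64(-0.34)), (np.float64(-0.59), np.float64(-0.94))]
60 [-0.13  0.39  1.8  -0.    0.95  0.4 ] [(np.float64(-0.59), np.float64(-0.24)), (np.float64(-0.59), np.float64(-0.87)), (np.float64(-0.59), np.float64(-1.47))]
90 [-0.13  0.39  1.8  -0.    0.95 -0.13] [(np.float64(-0.59), np.float64(-0.77)), (np.float64(-0.59), np.float64(-1.39)), (np.float64(-0.59), np.float64(-1.99))]
120 [-0.13  0.39  1.8   0.    0.95 -0.65] [(np.float64(-0.59), np.float64(-1.29)), (np.float64(-0.59), np.float64(-1.91)), (np.float64(-0.59), np.float64(-2.51))]
150 [-0.13  0.39  1.8   0.    0.95 -1.17] [(np.float64(-0.59), np.float64(-1.81)), (np.float64(-0.59), np.float64(-2.44)), None]
```

```bash
python3 - <<'E'
from h import *
gripper_to(.085,60)
movep([.4875,.05,.21],down(0))
line_to([.4875,.05,.094],velocity=.12)
print(observe()['contact_force'])
gripper_to(.04,60);o=observe();print(o['grip_width'],o['contact_force'],o['clock'])
line_to([.4875,.05,.25],velocity=.12)
o=observe();print(o['grip_width'],o['contact_force'],o['ee_pos'],o['clock'])
snap('side','side1.png');snap('top','top1.png')
a=cv2.imread('pics/side1.png')[150:330,170:410];b=cv2.imread('pics/top1.png')[150:330,170:410]
cv2.imwrite('pics/c2.png',cv2.resize(np.hstack([a,b]),None,fx=1.66,fy=1.66))
E
```

```text
[ 0.92180716 -0.80810729  0.50762123]
0.060385991762682924 [-1.47498142 -1.58047277  5.69575591] 4.0333
0.059835971145973 [-0.49520265 -0.07247272 -4.39206547] [0.48687329 0.05007369 0.24920868] 5.4833
```

View pics/c2.png

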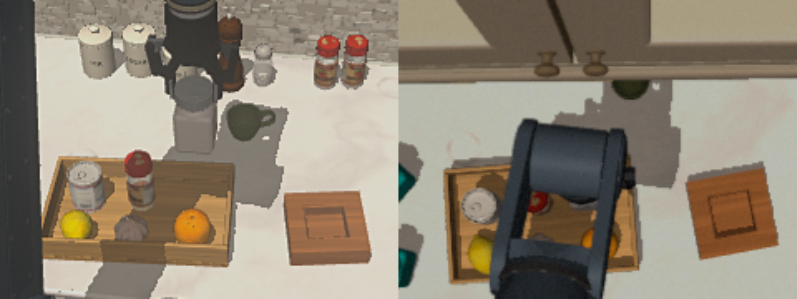

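The jar is held by its lid. Next I'll carry it above the block and check its yaw and offset there.

```bash
python3 - <<'E'
from h import *
movep([.4551,-.1708,.25],down(.175))
line_to([.4551,-.1708,.165],velocity=.12)
o=observe();print(o['grip_width'],o['contact_force'],o['ee_pos'],o['clock'])
snap('side','side2.png');snap('top','top2.png')
a=cv2.imread('pics/side2.png')[195:320,315:415];b=cv2.imread('pics/top2.png')[195:320,315:415]
cv2.imwrite('pics/c3.png',cv2.resize(np.hstack([a,b]),None,fx=4,fy=4,interpolation=cv2.INTER_CUBIC))
E
```

```text
0.05986434778224625 [-0.6068213   0.36875206 -4.65284296] [ 0.45579811 -0.17071376  0.16548679] 7.3333
```

View pics/c3.png

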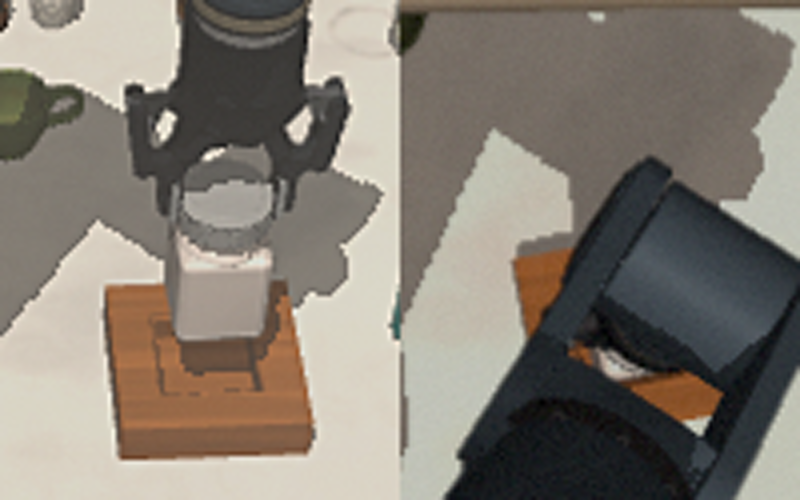

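```bash
python3 - <<'E'
from fit import *
Sd=load('side');b=(346,268,384,284)
px=Sd['pixels'];s=cv2.cvtColor(px,cv2.COLOR_RGB2HSV)[b[1]:b[3],b[0]:b[2],1]/255.
m=1-np.clip((s-.25)/.15,0,1)
ee=observe()['ee_pos'];z=ee[2]-.086
def cost(q): return ((hullmask(Sd,pose(body,q[0],q[1],z,q[2]),b)-m)**2).sum()
for y0 in(.05,.17,.3):
    r=fit(cost,[ee[0],ee[1],y0],(.006,.006,.1));print(r.x.round(4),round(r.fun,2))
for yw in(.05,.11,.167,.22,.28): print(yw,[round(v,4) for v in (lambda r:(r.x[0],r.x[1],r.fun))(fit(lambda q:cost([q[0],q[1],yw]),ee[:2],(.006,.006)))])
vis=np.hstack([m,hullmask(Sd,pose(body,r.x[0],r.x[1],z,r.x[2]),b)]);cv2.imwrite('pics/m.png',(cv2.resize(vis,None,fx=8,fy=8,interpolation=0)*255).astype(np.uint8))
E
```

```text
[ 0.4572 -0.1723  0.1989] 8.53
[ 0.4573 -0.1724  0.1983] 8.51
[ 0.4573 -0.1724  0.1961] 8.51
0.05 [np.float64(0.4578), np.float64(-0.1739), np.float64(17.0285)]
0.11 [np.float64(0.4568), np.float64(-0.1732), np.float64(11.5219)]
0.167 [np.float64(0.4571), np.float64(-0.1725), np.float64(8.7498)]
0.22 [np.float64(0.4575), np.float64(-0.1719), np.float64(8.5959)]
0.28 [np.float64(0.4574), np.float64(-0.1715), np.float64(12.5278)]
```

```bash
python3 - <<'E'
from h import *
x,y=.4536,-.1698
movep([x,y,.165],down(.155))
line_to([x,y,.137],velocity=.1)
for z in np.arange(.134,.094,-.003):
    line_to([x,y,z],velocity=.04)
    o=observe();f=o['contact_force'];print(round(z,3),o['ee_pos'].round(4),f.round(1),o['ft_torque'].round(2))
    if f[2]>8: break
print(o['clock'],o['grip_width'])
E
```

```text
0.134 [ 0.4538 -0.1699  0.1343] [ 0.3 -0.6 -4. ] [ 0.03 -0.   -0.04]
0.131 [ 0.4535 -0.1697  0.1309] [ 0.  -0.  -4.1] [ 0.03 -0.04  0.  ]
0.128 [ 0.4534 -0.1697  0.1278] [-0.4  0.6 -4. ] [ 0.02 -0.01 -0.07]
0.125 [ 0.4534 -0.1697  0.1248] [-0.3 -0.3 -4.4] [-0.06 -0.    0.02]
0.122 [ 0.4534 -0.1697  0.1218] [ 0.  -0.9 -4. ] [-0.02 -0.   -0.  ]
0.119 [ 0.4536 -0.1698  0.1188] [ 0.   0.4 -3.9] [ 0.06 -0.07 -0.01]
0.116 [ 0.4536 -0.1698  0.1158] [ 0.3 -0.7 -3.9] [-0.01 -0.04  0.05]
0.113 [ 0.4535 -0.1697  0.1128] [ 0.3 -0.6 -4.4] [ 0.04 -0.08  0.  ]
0.11 [ 0.4535 -0.1698  0.1098] [-0.3 -0.2 -4.1] [-0.03 -0.05  0.01]
0.107 [ 0.4535 -0.1698  0.1068] [ 0.5  0.5 -4.5] [ 0.04 -0.08  0.03]
0.104 [ 0.4535 -0.1698  0.1038] [ 0.6 -0.1 -4.6] [ 0.12 -0.07 -0.04]
0.101 [ 0.4535 -0.1697  0.1008] [ 1.2 -0.8 -4.7] [-0.01 -0.09 -0.  ]
0.098 [ 0.4541 -0.1704  0.0991] [-1.8 -0.9  6.2] [0.11 0.22 0.04]
0.095 [ 0.4541 -0.1707  0.0988] [-5.7  0.5 29.7] [0.33 1.05 0.  ]
11.6167 0.060058660648502286
```

```bash
python3 - <<'E'
from h import *
p=[.4541,-.1705,.0985]
line_to(p,velocity=.03); gripper_to(.08); wait(.4)
o=observe();print('free',o['ee_pos'].round(4),o['contact_force'].round(1),o['clock'])
gripper_to(.04,100);wait(.2)
o=observe();print('grip',o['grip_width'],o['contact_force'].round(1),o['ft_torque'].round(2))
for d in list(range(6,67,6))+[69]:
    movep(p,down(.155+np.radians(d)))
    o=observe();R=Ro.from_rotvec(o['tcp_rot']).as_matrix()
    print(d,round(np.degrees(np.arctan2(R[1,0],R[0,0])-.155),1),round(o['grip_width'],4),o['ee_pos'].round(4),o['contact_force'].round(1),o['ft_torque'].round(2))
print(o['clock'])
snap('side','side3.png')
E
```

```text
free [ 0.4541 -0.1705  0.0985] [-0.1 -0.2 -0.3] 12.625
grip 0.059101202061658524 [-0.5 -0.   6.2] [-0.09  0.22  0.07]
6 5.9 0.059 [ 0.4548 -0.1707  0.0992] [1.3 1.2 6. ] [ 0.47 -0.1   0.08]
12 11.9 0.0592 [ 0.4546 -0.1707  0.0992] [0.8 0.9 6.4] [0.4  0.02 0.1 ]
18 17.9 0.0589 [ 0.4545 -0.1707  0.0992] [ 0.2 -0.   5.7] [0.38 0.08 0.09]
24 23.9 0.0589 [ 0.4544 -0.1707  0.0992] [0.2 1.1 6.7] [0.35 0.11 0.12]
30 29.9 0.0589 [ 0.4544 -0.1708  0.0992] [-0.7  0.3  6.6] [0.29 0.18 0.1 ]
36 35.9 0.0587 [ 0.4544 -0.1708  0.0992] [-0.  -0.4  7.3] [0.26 0.28 0.1 ]
42 41.9 0.0588 [ 0.4544 -0.1709  0.0992] [ 0.1 -0.3  7.4] [0.19 0.28 0.09]
48 47.9 0.0591 [ 0.4544 -0.1708  0.0992] [0.4 0.6 6.9] [0.19 0.23 0.06]
54 53.9 0.059 [ 0.4545 -0.1707  0.0992] [-0.1  0.1  6.4] [0.2  0.15 0.01]
60 59.9 0.0588 [ 0.4545 -0.1707  0.0992] [ 0.1 -0.2  7.1] [0.24 0.21 0.08]
66 65.9 0.0588 [ 0.4544 -0.1705  0.0994] [-0.2  2.2  9. ] [0.29 0.22 0.03]
69 68.9 0.0593 [ 0.4543 -0.1704  0.0995] [0.7 1.9 9.3] [0.39 0.24 0.04]
16.15
```

```bash
python3 - <<'E'
import cv2
a=cv2.imread('pics/side3.png')[215:325,320:420]
cv2.imwrite('pics/c4.png',cv2.resize(a,None,fx=5.4,fy=5.4,interpolation=cv2.INTER_CUBIC))
E
```

```text
(no output)
```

View pics/c4.png

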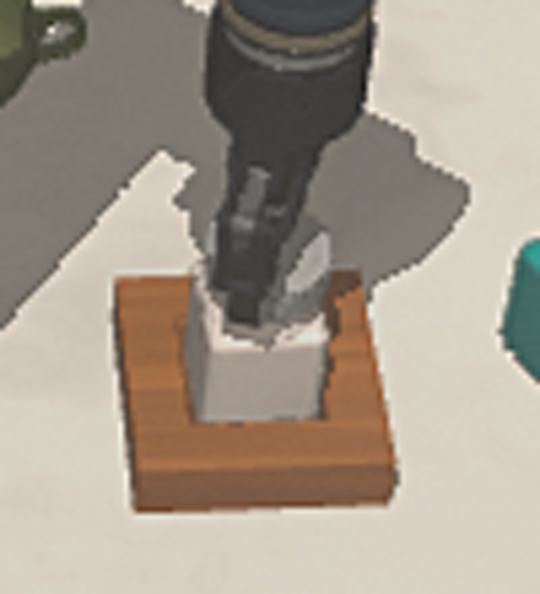

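The jar sits square in the recess, in line with the block edges. I'll raise it in small steps: about −4 N would mean still locked, about −0.6 N would mean free.

```bash
python3 - <<'E'
from h import *
for dz in(.001,.002,.003,.004,.005):
    line_to([.4541,-.1705,.0985+dz],velocity=.02);wait(.1)
    f=np.mean([(wait(.02),observe()['contact_force'])[1] for _ in range(5)],0);print(dz,observe()['ee_pos'].round(4),f.round(2),observe()['ft_torque'].round(2))
print(observe()['clock'])
E
```

```text
0.001 [ 0.4543 -0.1704  0.1003] [-0.23  2.04  8.82] [0.33 0.18 0.05]
0.002 [ 0.4543 -0.1704  0.1012] [0.18 1.53 7.5 ] [0.24 0.12 0.01]
0.003 [ 0.4538 -0.1704  0.1013] [0.2  0.64 0.53] [ 0.02  0.   -0.04]
0.004 [ 0.454  -0.1704  0.1024] [-0.31  0.16 -0.28] [ 0.01  0.   -0.01]
0.005 [ 0.4541 -0.1705  0.1035] [-0.33  0.39 -0.26] [ 0.06  0.03 -0.02]
18.3667
```

The force is about −0.3 N after 4 mm, so only the lid is being lifted. Next, straight up.

```bash
python3 - <<'E'
from h import *
line_to([.4541,-.1705,.120],velocity=.03);o=observe();print(o['contact_force'].round(2))
line_to([.4541,-.1705,.138],velocity=.04);wait(.5)
o=observe();print(o['ee_pos'].round(4),o['contact_force'].round(2),o['grip_width'],o['clock'])
snap('side','side4.png')
a=cv2.imread('pics/side4.png')[205:325,310:420]
cv2.imwrite('pics/c5.png',cv2.resize(a,None,fx=5,fy=5,interpolation=cv2.INTER_CUBIC))
E
```

```text
[ 0.07  1.26 -0.32]
[ 0.4541 -0.1705  0.1379] [-0.24  0.57 -1.58] 0.05890093853518037 20.1667
```

View pics/c5.png

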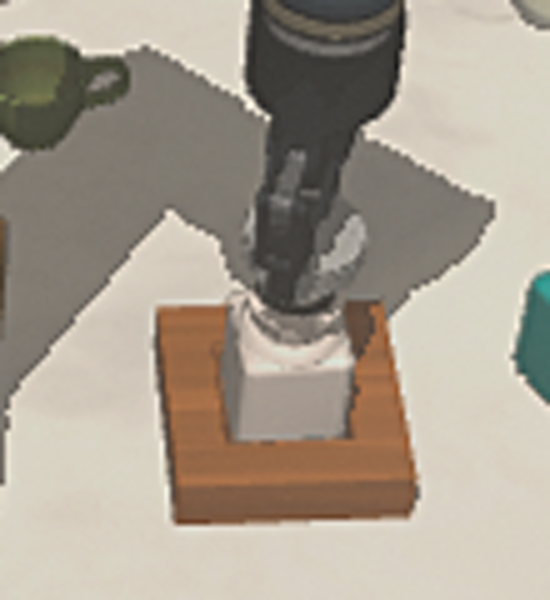

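The picture shows the jar square and down in the recess. Its front bottom edge is at row 292.6, against 292.8 before lifting. The open mouth is visible and the lid is held above it. I'm handing in.

```bash
python3 -c "
from cell import *
job_done();print(observe()['clock'],observe()['grip_width'])"
```

```text
the job is handed in; nothing more can be done
the job is handed in; nothing more can be done
```

I stood the closed jar in the block's recess, turned the lid 69° anticlockwise, lifted it straight off, and handed in at about 20 s. The gripper still holds the lid, roughly 2 cm above the open mouth. No verdict is reported.

**Seating:** the jar met the floor of the recess with the TCP at 0.0988 m, where 0.098 m was expected. In the last picture it stands square, with its bottom edge in the same image row as before the lift (292.6 against 292.8).

**Lid off:** after 4 mm of lift the wrist carried only about −0.3 N, so the lid was free and the jar stayed down. At the end the fingers still held the lid (opening 59 mm), and the open mouth was visible below it.

**Checks that disagreed:**
- The turning moment read only about 0.1 N m, well under the 0.6 N m stated, so I confirmed release with the slow test lift instead.
- The last vertical force was −1.6 N, where about −0.6 N would be expected for the lid alone. I think that is sensor noise, because the picture shows the jar down, but I did not follow it up.

I did not check the tin, the spice jar, the tumbler or the mug in a final picture; nothing was touched near them on the way.

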